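Meter one coupling nut from the caddy

ROBOT

A 6-joint arm with a two-finger parallel gripper is mounted at the origin on a cart in front of the work surface, level with it; the furniture and walls round the work are solid. World frame = base frame: x ahead of the robot, y to its left, z up, the work surface at z = 0. Lengths are in mm, angles in rad, forces in N, time in s.
With the tool pointing down it reaches from about 325 to 850 mm from the base axis. Payload 15.5 kg.
Tool frame: the origin (TCP) lies midway between the tips of the shut fingers; the grasp point (between the pads) lies 19 mm behind it; z points along the fingers, y is the line along which they close (so a half turn about z gives the same grasp; the last joint's range is limited). The gripper opens to 91 mm and grips with 3 to 60 N. Pads are 32 mm wide; open, the fingers measure 118 mm over their backs; the gripper's body (76 mm by 178 mm) begins 60 mm behind the grasp point.
Start: joints at [-0.096, 0.494, 1.345, -0, 1.302, -0.096], TCP at [625.001, 0.003, 175.315] pointing down, gripper open.
Joint ranges: [-2.91, 2.91], [-0.82, 2.16], [0.22, 2.67], [-1.22, 4.37], [0.12, 2.79], [-3.08, 3.08]. Speed limits (rad/s): [1.89, 1.89, 2.57, 3.01, 3.01, 3.01].

INTERFACE

Orientations are given as a unit quaternion [w, x, y, z].
In Python, from plant import sense, capture, camera_params, finish_job, cut_out gives the robot as it stands.
- The arm moves only by the shell command python3 -m jog 'ROWS' [FORCE]. ROWS is JSON, a list of rows, each a list of 7 numbers: the shift along the world's x, y, z in m, then the turn, a rotation vector about the world's x, y, z in degrees, then the closure, from -1 (fully open) to 1 (shut). A call has exactly 5 rows; each row is the pose to reach, as a shift and turn from the pose commanded when the call began; what a row does not reach only later rows make up. A row lasts 1/10 s, in which the tool goes at most 50 mm and 8.59 degrees, less where a joint would pass 70% of its speed; a pose out of reach is approached as far as the arm can. A call with a gripper value outside its range is refused whole. The fingers move at their own pace and stop on an object; FORCE is the grip in N (left out, the last holds). Time passes only in rows, so rows that repeat a pose let the fingers close, or fill a call up. It gives the time, the measured TCP pose, the force, the opening and the grip force at its end, in the units of the state.
- sense(): the state, without advancing time (a new reading comes with each control period).
- capture(name): name is "scene" or "top" or "wrist"; returns the picture (400x640x3 uint8, red, green, blue); there is no depth.
- camera_params(name): a dict with "fx", "fy", "cx", "cy" (pixels), "xyz" and "attitude" of the camera in the world; the wrist camera has in their place "T_tool_cam" (4x4, takes a point from camera to tool coordinates, whose origin is the TCP and whose axes are the flange's). Camera axes: x right, y down, z forward; pixel columns grow to the right and rows downward; lengths in mm; the calibration is good to about 2 mm. A picture is of the moment at which its call begins: read the wrist's pose just before it. camera_params takes no time and is no camera call.
- finish_job(): hands the job in; it is judged then, once.
Trained networks look in the newest picture that a camera, given by its name, has taken for a name from the list of things; names that differ only in an ending like _2 or _b are one class to them, and where a whole thing is asked for, a point or a joint stands for the part that bears it (a point fixed in the world has none). Each returns a list of dicts, best first, with "conf" (0 to 1); they miss things now and then, are a little off and sometimes report something else, mostly with a low value. They report only what shows in the picture. A call takes as long as a camera call. They do not tell look-alikes from the thing itself.
- cut_out(camera, name): "region" (400x640 bool, what is visible of it) and "box" ([left, top, right, bottom] in pixels, round what is visible of it).
The state is a dict: "time": time; "q": joint angles; "dq": joint speeds; "effort": joint torques, N m; "tool_pos": TCP position; "orientation": TCP orientation; "wrist_force": force on the tool from outside, world axes, zero at the start; "torque": the same for the moment, N m; "grip_width": opening from 0.0 (shut) to 1.0 (fully open); "gripper_force": force on a finger pad.
Only numpy, scipy, OpenCV 4.12 (cv2) and the standard library are available. Lean on these libraries where they do the work, as an engineer would, in place of code of your own. Each camera call takes 0.05 s, during which the arm holds its last target. There are 200 camera calls.

TASK

Pick up the parts caddy by its handle, hold its open mouth over the steel pan, about 10 cm above the bench, and tilt it slowly until you feel the long nuts inside begin to slide, then hold about that angle so that just the front nut slides out and drops into the pan; the rear nut stays in the caddy. Then set the caddy upright on the bench beside the pan and let go; do not touch the nuts with the fingers, and leave the pan and the other things on the bench where they are.

Things in the scene. Friction and masses are not known exactly. Their poses are not given: they have to be found in the camera images.
- caddy_grip (a point): Grip point on the upright wooden handle of the loose parts caddy, on its mid-plane, half-way along, 62 mm above the caddy's underside. The handle is 64 long (x), 14 thick (y), from 35 to 83 above the underside, and stands on a 35 wide, 70 long bridge plate across the channel (top 35 above the underside). x points along the channel to the open mouth, z up.
- caddy_mouth (a point): Middle of the floor's edge at the open mouth of the caddy, 95 mm along x from the caddy's middle and 4 mm above its underside (so 58 mm below the handle point). The mouth has no lip; the rear end is closed. Axes as those of the handle point. Keep it 75 to 150 mm above the bench while pouring: lower than 75, the nut lodges between floor and mouth.
- caddy: The caddy: aluminium channel 190 long (x), 35 wide, walls 32 high, floor 4 thick, inside 29 wide, closed at the rear (3 thick), open at the mouth; 0.35 kg empty. Origin at the centre of its underside, x to the mouth, z up.
- nut_front_c (a point): Centre of the front nut: plain steel hexagonal coupling nut, 64 long (x), 22 across flats, about 0.15 kg, lying lengthwise in the channel nearest the mouth. Both nuts slide only beyond a friction angle, different each time (about 20 to 40 degrees): then both together, faster the steeper the floor; they stop when it is eased back a few degrees.
- nut_rear_c (a point): Centre of the rear nut, the same as the front one, behind it in the same channel (5 to 35 mm gap).
- nut_front: The front nut as a body; origin at the middle of its underside, 11 mm below its centre.
- nut_rear: The rear nut as a body; origin at the middle of its underside, 11 mm below its centre.
- pan: Open sheet-steel pan, 200 (x) by 170 (y) outside, 45 high, walls and floor 3 thick, 0.9 kg, loose on the bench; origin at the centre of its underside.
- y_wrench: Bystander: three-armed Y-shaped wrench lying on the bench, 132 x 146 x 18; origin at the centre of the underside.
- screwdriver: Bystander: screwdriver lying on the bench, 185 x 24 x 28; origin at the centre of the underside.
- beaker: Bystander: graduated beaker standing on the bench, 68 wide, 90 high; origin at the centre of the underside.
Not all that is in view belongs to the job. Several things have the shape of the caddy; the one meant has the colours described above.

How it is judged (in metres and radians):
On the way, in this order (a step that is already met when the one before it is completed fails the run):
1. the caddy is held tilted by 17 degrees or more with its mouth over the pan, at most 150 mm above the bench, both nuts still in it (angle between caddy's own z axis and vertical above 0.3 rad and height (world z) of caddy_mouth below 0.15 m and x of caddy_mouth in the frame of pan between -0.1 and 0.1 m and y of caddy_mouth in the frame of pan between -0.085 and 0.085 m and x of each of nut_front_c, nut_rear_c in the frame of caddy below 0.095 m and distance between nut_front_c and caddy below 0.1 m), for 0.2 s.
2. the front nut lies in the pan and the rear one is still in the caddy (height (world z) of nut_front_c below 0.05 m and x of nut_front_c in the frame of pan between -0.1 and 0.1 m and y of nut_front_c in the frame of pan between -0.085 and 0.085 m and x of nut_rear_c in the frame of caddy below 0.095 m and distance between nut_rear_c and caddy below 0.1 m), for 0.1 s.
At the end, for the whole second after the job is handed in: Front nut at rest in the pan (centre inside its outline, below 40 mm); rear nut in the channel, centre at most 90 mm forward of the caddy's middle; caddy at rest on the bench (underside within 6 mm, tilt under 0.08 rad), centre over 85 mm from the pan's (height (world z) of nut_front_c below 0.04 m and x of nut_front_c in the frame of pan between -0.1 and 0.1 m and y of nut_front_c in the frame of pan between -0.085 and 0.085 m and linear speed of each of nut_front, caddy below 0.03 m/s and x of nut_rear_c in the frame of caddy between -0.1 and 0.09 m and y of nut_rear_c in the frame of caddy between -0.016 and 0.016 m and z of nut_rear_c in the frame of caddy between 0.005 and 0.03 m and angle between caddy's own z axis and vertical below 0.08 rad and height (world z) of caddy between -0.006 and 0.006 m and horizontal distance between caddy and pan above 0.085 m); the robot touches nothing.
It fails at once if a nut is touched by the fingers (contact force between the fingers and nut_front above 0.5 N or contact force between the fingers and nut_rear above 0.5 N).
It fails at once if the pan is shifted by more than 40 mm (distance of pan from where it was at the start of the episode above 0.04 m).
It fails at once if a bystander is moved by more than 30 mm (distance of any of y_wrench, screwdriver, beaker from where it was at the start of the episode above 0.03 m).
It fails at once if the mouth is dipped below 75 mm above the bench while the caddy is tilted over 20 degrees (angle between caddy's own z axis and vertical above 0.35 rad and height (world z) of caddy_mouth below 0.075 m).
It also fails if it takes over 72 s, if anything falls off the work surface, if the arm or the gripper's body presses on something with over 40 N, if the wrist force passes 120 N, or if a joint passes its speed limit or range.

## Working session

There is one attempt and no reset: what is moved stays moved. The work goes in short steps, Python scripts to look and compute and a shell command to move; the robot and the scene stay as the last step left them, time stands still between calls to the robot, and variables do not carry over. Pictures are saved under pics/ and viewed, at most 10 in all, crops included, and the job is handed in when it is done.

```bash
mkdir -p pics; cat > h.py <<'E'
import numpy as np, cv2
from scipy.spatial.transform import Rotation as R
from plant import sense, capture, camera_params, finish_job, cut_out
def quat(q): return R.from_quat([q[1],q[2],q[3],q[0]])
def save(n,im): cv2.imwrite('pics/'+n,im[:,:,::-1])
def ray(cam,uv,z):
    p=camera_params(cam); A=np.array(p['attitude'],float)
    Rm=A if A.shape==(3,3) else quat(A).as_matrix()
    d=Rm@np.array([(uv[0]-p['cx'])/p['fx'],(uv[1]-p['cy'])/p['fy'],1]); o=np.array(p['xyz'])
    return o+d*(z-o[2])/d[2]
E
python3 - <<'E'
from h import *
t=capture('top');s=capture('scene');save('top.png',t);save('scene.png',s)
for c in('top','scene'):
  print(camera_params(c))
  for n in('caddy','caddy_grip','nut_front','pan','y_wrench','screwdriver','beaker'):
    for r in cut_out(c,n): 
      v,u=np.nonzero(r['region']); print(c,n,round(r['conf'],2),r['box'],u.mean().round(),v.mean().round(),s[r['region']].mean(0).round() if c=='scene' else t[r['region']].mean(0).round())
print(sense())
E
```

```text
{'fx': 465.8278245842295, 'fy': 465.8278245842295, 'cx': 324.38030961536333, 'cy': 205.4282545999105, 'xyz': array([ 396.02404312,  -11.13965097, 1234.14646177]), 'attitude': array([-0.03204227,  0.71582988, -0.69554273,  0.05273693])}
top caddy 0.94 [388.5, 199.2, 409.2, 274.7] 398.0 236.0 [141. 133. 124.]
top caddy 0.62 [160.7, 220.6, 230.0, 260.2] 197.0 240.0 [ 74.  94. 139.]
top caddy_grip 0.9 [159.4, 218.6, 234.6, 259.0] 197.0 240.0 [ 75.  94. 137.]
top caddy_grip 0.56 [383.4, 198.8, 408.6, 271.8] 399.0 237.0 [143. 135. 125.]
top caddy_grip 0.36 [405.3, 139.6, 446.8, 186.5] 418.0 158.0 [67. 65. 63.]
top nut_front 0.34 [388.4, 199.8, 409.0, 272.5] 398.0 236.0 [141. 134. 125.]
top pan 0.65 [273.7, 165.4, 331.3, 200.9] 297.0 185.0 [158. 165. 164.]
top y_wrench 0.66 [401.6, 139.0, 445.5, 176.2] 418.0 156.0 [57. 56. 55.]
top screwdriver 0.63 [386.0, 198.9, 412.9, 273.3] 398.0 237.0 [139. 132. 124.]
top beaker 0.62 [348.5, 133.3, 379.3, 166.5] 365.0 150.0 [167. 166. 163.]
{'fx': 467.60130676903253, 'fy': 467.60130676903253, 'cx': 321.83591651833035, 'cy': 199.90450568788097, 'xyz': ar
[... 920 characters left out ...]
[-9.55040864e-02,  4.93586419e-01,  1.34546955e+00, -4.69136787e-06,
        1.30248432e+00, -9.55256354e-02]), 'dq': array([-8.52971359e-04, -1.13204210e-03,  3.24809104e-05, -1.16534674e-04,
       -1.13455391e-03,  1.24770124e-03]), 'effort': array([ 4.48741994e-04, -8.78627229e+01, -3.82232451e+01,  7.04606669e-02,
        4.41497855e-02,  1.54576837e-04]), 'tool_pos': array([ 6.25026236e+02, -3.64458053e-03,  1.75333750e+02]), 'orientation': array([2.16334010e-05, 7.07098723e-01, 7.07114839e-01, 1.49182460e-05]), 'wrist_force': array([ 1.02715865, -0.32911655,  0.83880157]), 'torque': array([ 0.04161916, -0.05917101, -0.05157402]), 'gripper_force': 0.0, 'grip_width': 1.0007824246676615}
```

View pics/top.png

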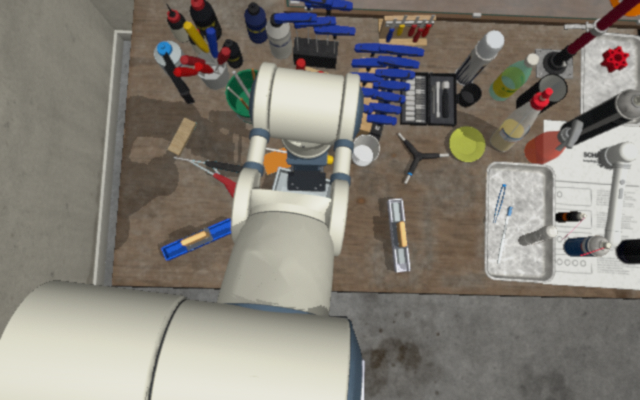

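View pics/scene.png

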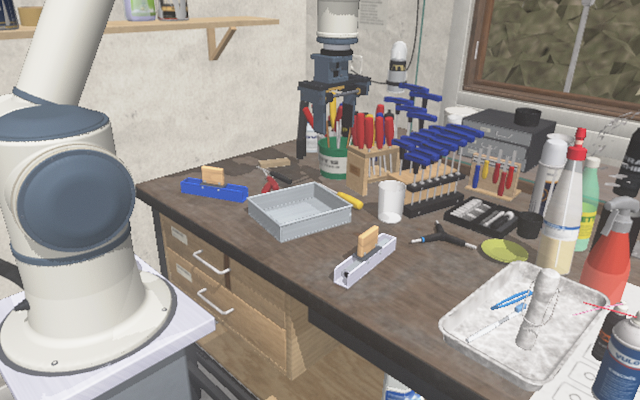

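Look-alikes: the silver caddy (top 398,236 / scene 365,256) and a blue caddy (top 197,240 / scene 213,186). By the description, the aluminium one with the wooden handle is meant, so I'll check it in a close crop.

```bash
python3 - <<'E'
from h import *
s=cv2.imread('pics/scene.png');t=cv2.imread('pics/top.png')
a=cv2.resize(s[215:295,325:405],(400,400),interpolation=3);b=cv2.resize(t[190:280,355:445],(400,400),interpolation=3)
cv2.imwrite('pics/crop.png',np.hstack([a,b]))
c=cv2.resize(s[175:250,240:360],(800,500),interpolation=3);cv2.imwrite('pics/pan.png',c)
for n,uv,z in(('c0',(398,199),32),('c1',(401,272),32)): print(n,ray('top',uv,z).round())
for n,uv,z in(('beaker',(365,150),45),('wrench',(418,158),9)): print(n,ray('top',uv,z).round())
E
```

```text
c0 [ 564. -237.   32.]
c1 [ 375. -246.   32.]
beaker [ 689. -146.   45.]
wrench [ 681. -294.    9.]
```

View pics/crop.png

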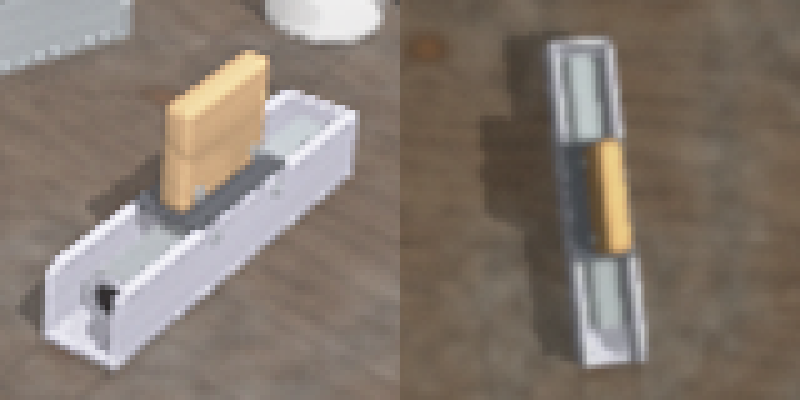

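View pics/pan.png

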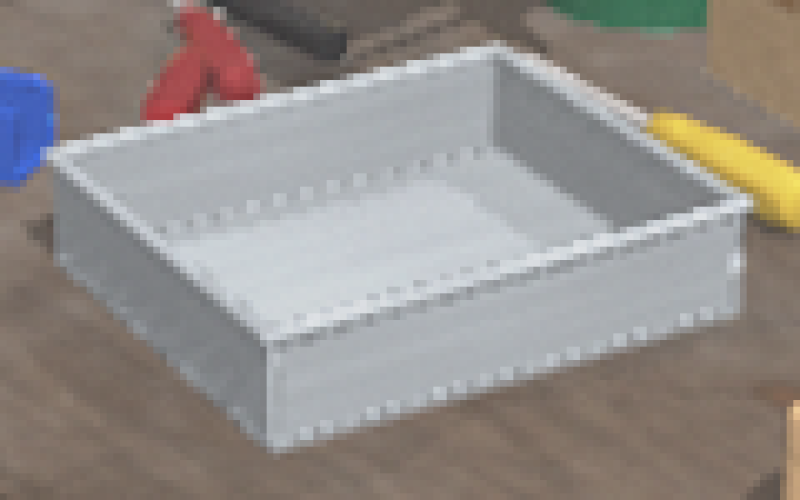

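The crop shows the aluminium caddy with its wooden handle. The open mouth (scene crop 80,340; top crop 610,360) faces the robot and the closed rear faces away. The front nut shows near the mouth. The pan rim corners are clear at crop (50,155), (495,45), (750,203) and (270,340).

```bash
python3 - <<'E'
from h import *
P=[ray('scene',(240+x*.15,175+y*.15),45)[:2] for x,y in((50,155),(495,45),(750,203),(270,340))]
print('pan',np.round(P),np.mean(P,0).round()); 
for i in range(4): d=P[(i+1)%4]-P[i]; print(np.linalg.norm(d).round(),np.degrees(np.arctan2(d[1],d[0])).round(1))
T=lambda x,y,z:ray('top',(355+(x-400)*.225,190+y*.225),z)[:2]
S=lambda x,y,z:ray('scene',(325+x*.2,215+y*.2),z)[:2]
m=[T(582,363,32),T(643,359,32)];f=[T(552,40,32),T(613,40,32)]
print('top',np.round(m+f));m=np.mean(m,0);f=np.mean(f,0);d=m-f;print(np.linalg.norm(d),np.degrees(np.arctan2(*d[::-1])),(m+f)/2)
A=[S(45,268,32),S(118,298,32),S(357,110,32),S(283,93,32)];print('scene',np.round(A),np.mean(A,0))
d=A[0]+A[1]-A[2]-A[3];print(np.linalg.norm(d)/2,np.degrees(np.arctan2(*d[::-1])))
print('handle top',T(608,143,83),T(622,250,83))
for n,uv in(('screwdriver handle',(349,199)),('red',(275,183)),('beaker',(390,218))): print(n,ray('scene',uv,5).round())
E
```

```text
pan [[443. 117.]
 [641.  77.]
 [602. -93.]
 [404. -50.]] [523.  13.]
202.0 -11.4
175.0 -102.8
203.0 167.8
172.0 77.0
top [[ 376. -233.]
 [ 379. -268.]
 [ 564. -214.]
 [ 565. -250.]]
187.75147918778742 -174.186613040366 [ 470.77160883 -241.12046854]
scene [[ 378. -237.]
 [ 383. -270.]
 [ 570. -249.]
 [ 559. -216.]] [ 472.61967975 -242.95029228]
185.65168369935705 -173.46179430506263
handle top [ 499.19408282 -237.1113414 ] [ 439.59749636 -245.37241642]
screwdriver handle [692.  -7.   5.]
red [619. 216.   5.]
beaker [ 680. -154.    5.]
```

```bash
python3 -m jog '[[-0.015,-0.024,0,0,0,-8.4,-1],[-0.030,-0.048,0,0,0,-16.8,-1],[-0.046,-0.072,0,0,0,-25.2,-1],[-0.061,-0.096,0,0,0,-33.6,-1],[-0.077,-0.121,0,0,0,-42,-1]]' 45
python3 -m jog '[[-0.015,-0.024,0,0,0,-8.4,-1],[-0.030,-0.048,0,0,0,-16.8,-1],[-0.046,-0.072,0,0,0,-25.2,-1],[-0.061,-0.096,0,0,0,-33.6,-1],[-0.077,-0.121,0,0,0,-42,-1]]'
python3 -m jog '[[0,0,0,0,0,0,-1],[0,0,0,0,0,0,-1],[0,0,0,0,0,0,-1],[0,0,0,0,0,0,-1],[0,0,0,0,0,0,-1]]'
python3 - <<'E'
from h import *
s=sense();w=capture('wrist');t=capture('top');save('w1.png',w);save('top2.png',t)
b=cv2.resize(t[110:310,240:440],(600,600),interpolation=3)
p=camera_params('wrist');T=np.eye(4);T[:3,:3]=quat(s['orientation']).as_matrix();T[:3,3]=s['tool_pos']
M=T@np.array(p['T_tool_cam']);print(M.round(2),p['fx'],p['cx'],p['cy'],s['q'].round(2),s['tool_pos'])
np.save('M1.npy',M)
def proj(X): c=np.linalg.inv(M)@np.append(X,1);return p['fx']*c[0]/c[2]+p['cx'],p['fy']*c[1]/c[2]+p['cy']
w=w.copy();a=np.radians(-174);ex=np.array([np.cos(a),np.sin(a),0]);ey=np.array([-ex[1],ex[0],0]);o=np.array([471,-242,0.])
for z,L,W in((83,32,7),(32,95,17.5)):
  q=[proj(o+ex*i*L+ey*j*W+[0,0,z]) for i,j in((1,1),(1,-1),(-1,-1),(-1,1))]
  cv2.polylines(w,[np.int32(q)],True,(255,0,255),1);print(np.round(q))
save('w1o.png',w)
E
```

```text
time: 1.3
tool_pos: [547.4, -121.8, 175.4]
orientation: [0.0, 0.915, 0.404, 0.0]
wrist_force: [0.3, -0.5, -0.2]
grip_width: 0.995
gripper_force: 0.0
time: 1.8
tool_pos: [470.4, -242.9, 175.4]
orientation: [0.0, 0.999, 0.049, 0.0]
wrist_force: [-0.3, -0.6, -0.6]
grip_width: 0.999
gripper_force: 0.0
time: 2.3
tool_pos: [471.3, -241.4, 175.3]
orientation: [-0.0, 0.999, 0.053, -0.0]
wrist_force: [-0.6, 0.6, 0.0]
grip_width: 0.998
gripper_force: 0.0
[[ 1.1000e-01 -9.7000e-01 -2.3000e-01  5.3709e+02]
 [-9.9000e-01 -1.0000e-01 -2.0000e-02 -2.3337e+02]
 [-0.0000e+00  2.3000e-01 -9.7000e-01  3.8525e+02]
 [ 0.0000e+00  0.0000e+00  0.0000e+00  1.0000e+00]] 321.3008745265424 318.5138125786731 196.4983722125498 [-0.59  0.36  1.58  0.    1.2   0.88] [ 471.33943448 -241.41741601  175.28555618]
[[327. 222.]
 [313. 222.]
 [313. 157.]
 [328. 157.]]
[[335. 259.]
 [305. 259.]
 [304.  91.]
 [337.  92.]]
```

View pics/w1o.png

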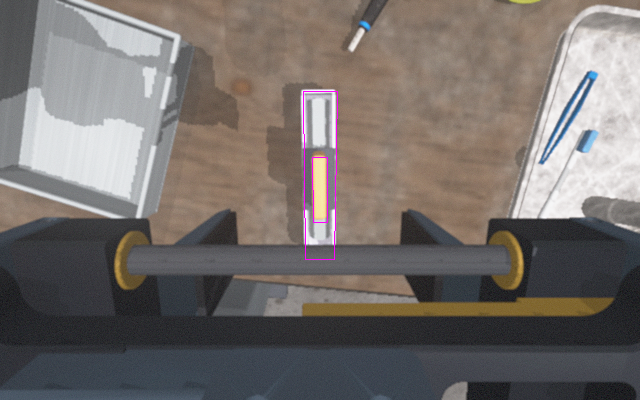

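The overlay of the estimated caddy falls on the handle (320,190) and channel (320,175) to within a pixel or two, and the pan shows at upper left. I'll descend and grip.

```bash
python3 -m jog '[[0,0,-0.026,0,0,0,-1],[0,0,-0.052,0,0,0,-1],[0,0,-0.078,0,0,0,-1],[0,0,-0.104,0,0,0,-1],[0,0,-0.130,0,0,0,-1]]'
python3 -m jog '[[0,0,0,0,0,0,-1],[0,0,0,0,0,0,1],[0,0,0,0,0,0,1],[0,0,0,0,0,0,1],[0,0,0,0,0,0,1]]' 45
python3 -m jog '[[0,0,0,0,0,0,1],[0,0,0,0,0,0,1],[0,0,0,0,0,0,1],[0,0,0,0,0,0,1],[0,0,0,0,0,0,1]]'
python3 - <<'E'
from h import *
p=camera_params('wrist');M=np.load('M1.npy')
# pan rim points visible in w1o: right-top corner (183,38), lower corner (144,218)
for uv in((183,38),(144,218)):
  d=M[:3,:3]@np.array([(uv[0]-p['cx'])/p['fx'],(uv[1]-p['cy'])/p['fy'],1]);o=M[:3,3];print(o+d*(45-o[2])/d[2])
E
```

```text
time: 2.9
tool_pos: [471.2, -241.8, 44.4]
orientation: [0.0, 0.999, 0.053, 0.0]
wrist_force: [-0.5, 0.5, 0.1]
grip_width: 0.999
gripper_force: 0.0
time: 3.4
tool_pos: [471.5, -242.3, 46.2]
orientation: [0.0, 0.999, 0.052, 0.001]
wrist_force: [0.2, -0.8, 0.3]
grip_width: 0.681
gripper_force: 0.0
time: 3.9
tool_pos: [471.0, -242.0, 45.3]
orientation: [-0.0, 0.999, 0.052, -0.0]
wrist_force: [0.2, -1.1, -0.3]
grip_width: 0.241
gripper_force: 0.0
[599.56298361 -93.77815182  45.        ]
[410.83556462 -52.41357184  45.        ]
```

```bash
python3 -m jog '[[0,0,0,0,0,0,1],[0,0,0,0,0,0,1],[0,0,0,0,0,0,1],[0,0,0,0,0,0,1],[0,0,0,0,0,0,1]]'
python3 -m jog '[[0,0,0.01,0,0,0,1],[0,0,0.02,0,0,0,1],[0,0,0.04,0,0,0,1],[0,0,0.06,0,0,0,1],[0,0,0.08,0,0,0,1]]'
```

```text
time: 4.4
tool_pos: [471.0, -242.0, 45.3]
orientation: [-0.0, 0.999, 0.052, -0.0]
wrist_force: [0.4, 0.3, 0.2]
grip_width: 0.002
gripper_force: 0.0
time: 4.9
tool_pos: [471.1, -242.1, 127.1]
orientation: [0.0, 0.999, 0.052, 0.0]
wrist_force: [0.6, 0.1, -0.5]
grip_width: 0.001
gripper_force: 0.0
```

The fingers shut fully with no grip, so I need to look.

```bash
python3 - <<'E'
from h import *
s=sense();w=capture('wrist');t=capture('scene')
p=camera_params('wrist');T=np.eye(4);T[:3,:3]=quat(s['orientation']).as_matrix();T[:3,3]=s['tool_pos']
M=T@np.array(p['T_tool_cam'])
c=np.linalg.inv(M)@np.append(s['tool_pos'],1);print('tcp px',p['fx']*c[0]/c[2]+p['cx'],p['fy']*c[1]/c[2]+p['cy'],p['T_tool_cam'])
save('v2.png',np.vstack([cv2.resize(w[:250],(768,300)),cv2.resize(t[120:300,200:520],(528,297))[:,:].copy() if 0 else cv2.copyMakeBorder(cv2.resize(t[120:300,200:520],(528,297)),0,0,0,240,0)]))
E
```

```text
tcp px 320.1102870410658 218.9693103568915 [[ 5.40759445e-04 -9.72333518e-01 -2.33596315e-01  6.62383740e+01]
 [ 9.99999768e-01  6.22460827e-04 -2.76032636e-04 -1.04021141e+00]
 [ 4.13800339e-04 -2.33596111e-01  9.72333629e-01 -2.09962254e+02]
 [ 0.00000000e+00  0.00000000e+00  0.00000000e+00  1.00000000e+00]]
```

View pics/v2.png

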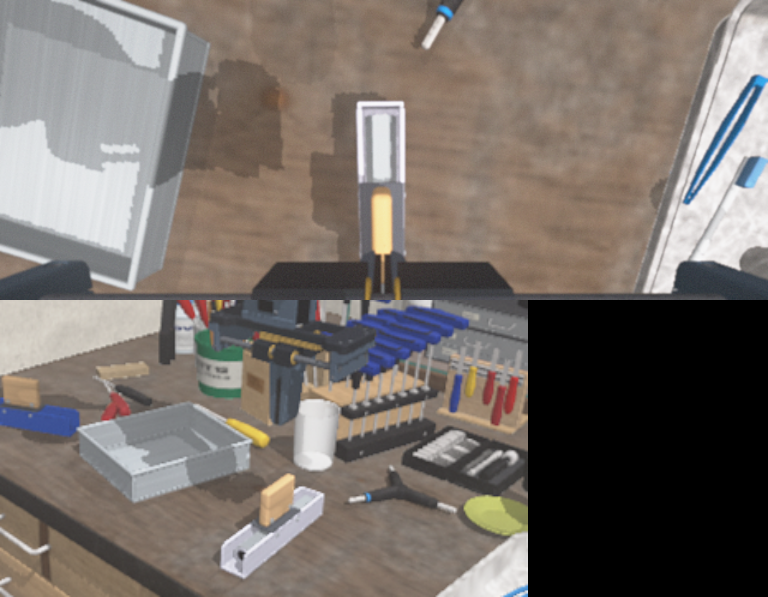

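```bash
python3 - <<'E'
from h import *
s=sense();w=capture('wrist');t=capture('scene')
p=camera_params('wrist');T=np.eye(4);T[:3,:3]=quat(s['orientation']).as_matrix();T[:3,3]=s['tool_pos']
M=T@np.array(p['T_tool_cam']);Q=camera_params('scene');N=np.eye(4);N[:3,:3]=quat(Q['attitude']).as_matrix();N[:3,3]=Q['xyz']
def proj(X,M,p): c=np.linalg.inv(M)@np.append(X,1);return np.array([p['fx']*c[0]/c[2]+p['cx'],p['fy']*c[1]/c[2]+p['cy']])
w=w.copy();t=t.copy();a=np.radians(-174);ex=np.array([np.cos(a),np.sin(a),0]);ey=np.array([-ex[1],ex[0],0]);o=np.array([471,-242,0.])
for im,MM,pp in((w,M,p),(t,N,Q)):
  for z,L,W in((83,32,7),(32,95,17.5)):
    q=[proj(o+ex*i*L+ey*j*W+[0,0,z],MM,pp) for i,j in((1,1),(1,-1),(-1,-1),(-1,1))]
    cv2.polylines(im,[np.int32(q)],True,(255,0,255),1)
  for k in(0,19): cv2.circle(im,tuple(np.int32(proj(s['tool_pos']+[0,0,k],MM,pp))),2,(0,255,0),-1)
save('v3.png',np.hstack([cv2.resize(w[60:280,240:400],(400,550)),cv2.resize(t[140:300,310:426],(400,550))]))
E
```

```text
(no output)
```

View pics/v3.png

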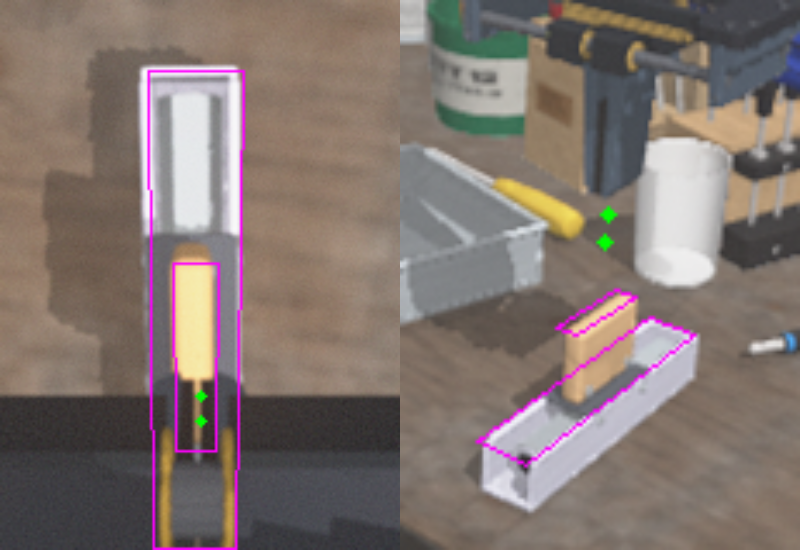

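The overlay shows the caddy unmoved and my estimate right. The real fingertips (scene crop 605,192) end about 30 mm above the reported TCP (605,242), so I closed above the handle. I'll go about 32 mm deeper, checking force as I descend.

```bash
python3 -m jog '[[0,0,0,0,0,0,-1],[0,0,0,0,0,0,-1],[0,0,0,0,0,0,-1],[0,0,0,0,0,0,-1],[0,0,0,0,0,0,-1]]'
python3 -m jog '[[0,0,0,0,0,0,-1],[0,0,0,0,0,0,-1],[0,0,0,0,0,0,-1],[0,0,-0.02,0,0,0,-1],[0,0,-0.04,0,0,0,-1]]'
python3 -m jog '[[0,0,-0.015,0,0,0,-1],[0,0,-0.03,0,0,0,-1],[0,0,-0.045,0,0,0,-1],[0,0,-0.055,0,0,0,-1],[0,0,-0.06,0,0,0,-1]]'
python3 - <<'E'
from h import *
s=sense();t=capture('scene');Q=camera_params('scene');N=np.eye(4);N[:3,:3]=quat(Q['attitude']).as_matrix();N[:3,3]=Q['xyz']
def proj(X,M,p): c=np.linalg.inv(M)@np.append(X,1);return np.array([p['fx']*c[0]/c[2]+p['cx'],p['fy']*c[1]/c[2]+p['cy']])
t=t.copy()
for k in(0,32): cv2.circle(t,tuple(np.int32(proj(s['tool_pos']+[0,0,k],N,Q))),1,(0,255,0),-1)
save('v4.png',cv2.resize(t[150:300,300:440],(560,600)))
E
```

```text
time: 5.6
tool_pos: [470.9, -242.0, 125.1]
orientation: [-0.0, 0.999, 0.052, -0.0]
wrist_force: [-1.0, -0.0, -0.4]
grip_width: 0.415
gripper_force: 0.0
time: 6.1
tool_pos: [471.5, -242.3, 85.2]
orientation: [0.0, 0.999, 0.052, 0.001]
wrist_force: [-0.1, -0.7, -0.6]
grip_width: 0.853
gripper_force: 0.0
time: 6.6
tool_pos: [470.7, -241.8, 24.6]
orientation: [-0.0, 0.999, 0.052, -0.0]
wrist_force: [0.1, 0.4, -0.3]
grip_width: 1.003
gripper_force: 0.0
```

View pics/v4.png

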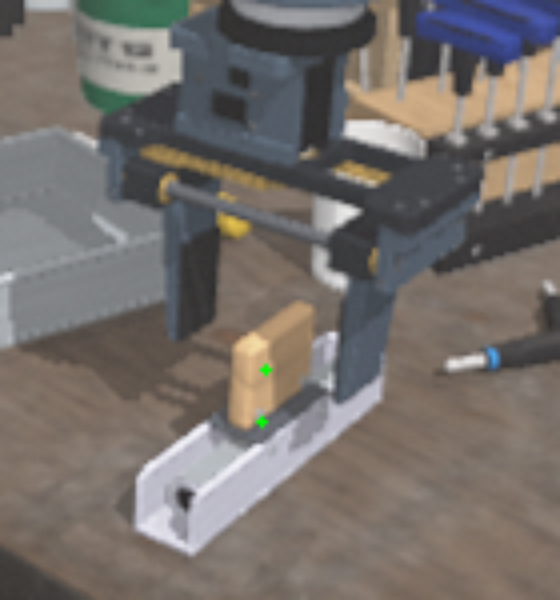

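The open fingertips at (180,335) and (350,395) have their midpoint at (265,365), right on the +32 mm dot. They straddle the handle at about z=57, so I'll go 15 mm lower and grip.

```bash
python3 -m jog '[[0,0,-0.005,0,0,0,-1],[0,0,-0.01,0,0,0,-1],[0,0,-0.014,0,0,0,-1],[0,0,-0.014,0,0,0,0.5],[0,0,-0.014,0,0,0,1]]'
python3 -m jog '[[0,0,0,0,0,0,1],[0,0,0,0,0,0,1],[0,0,0,0,0,0,1],[0,0,0,0,0,0,1],[0,0,0,0,0,0,1]]' 50
python3 -m jog '[[0,0,0,0,0,0,1],[0,0,0,0,0,0,1],[0,0,0,0,0,0,1],[0,0,0,0,0,0,1],[0,0,0,0,0,0,1]]' 50
```

```text
time: 7.15
tool_pos: [471.0, -242.0, 11.4]
orientation: [-0.0, 0.999, 0.052, 0.0]
wrist_force: [-0.1, -0.1, -0.3]
grip_width: 0.858
gripper_force: 0.0
time: 7.65
tool_pos: [471.1, -242.0, 11.4]
orientation: [0.0, 0.999, 0.052, 0.0]
wrist_force: [0.5, 1.1, 0.3]
grip_width: 0.418
gripper_force: 0.0
time: 8.15
tool_pos: [470.9, -241.9, 11.3]
orientation: [-0.0, 0.999, 0.052, -0.0]
wrist_force: [-0.2, 1.8, -0.9]
grip_width: 0.15
gripper_force: 50.0
```

Gripped: width 0.15 is 14 mm, at 50 N. I'll lift, then carry it with a -71° turn so the mouth heads about 115°. That keeps the tail clear of the rack and beaker.

```bash
python3 -m jog '[[0,0,0.01,0,0,0,1],[0,0,0.03,0,0,0,1],[0,0,0.06,0,0,0,1],[0,0,0.09,0,0,0,1],[0,0,0.105,0,0,0,1]]'
python3 -m jog '[[0.003,0.005,0,0,0,-2,1],[0.009,0.014,0,0,0,-6,1],[0.017,0.025,0,0,0,-12,1],[0.025,0.037,0,0,0,-18,1],[0.034,0.049,0,0,0,-24,1]]'
python3 -m jog '[[0.007,0.01,0,0,0,-5,1],[0.014,0.020,0,0,0,-10,1],[0.021,0.030,0,0,0,-15,1],[0.028,0.040,0,0,0,-20,1],[0.034,0.049,0,0,0,-24,1]]'
python3 -m jog '[[0.009,0.012,0,0,0,-6,1],[0.018,0.024,0,0,0,-12,1],[0.026,0.036,0,0,0,-17,1],[0.032,0.044,0,0,0,-21,1],[0.035,0.048,0,0,0,-23,1]]'
python3 - <<'E'
from h import *
s=sense();print(s['q'].round(2),s['torque'])
# plan tilt about mouth: heading 115
h=np.radians(115);ex=np.array([np.cos(h),np.sin(h),0]);ax=np.array([-ex[1],ex[0],0])
r=-95*ex+np.array([0,0,7.3])  # TCP rel mouth
print('axis',ax.round(3))
for th in(0,10,16,19,22,25,28,31,34,37,40,43): print(th,((R.from_rotvec(ax*np.radians(th)).apply(r)-r)/1000).round(4),(ax*th).round(2))
E
```

```text
time: 8.65
tool_pos: [471.5, -242.3, 119.0]
orientation: [0.001, 0.999, 0.052, 0.001]
wrist_force: [-0.4, -0.6, -8.2]
grip_width: 0.152
gripper_force: 50.0
time: 9.15
tool_pos: [504.7, -192.3, 116.7]
orientation: [-0.0, 0.987, -0.159, -0.0]
wrist_force: [0.0, -0.0, -7.0]
grip_width: 0.149
gripper_force: 50.0
time: 9.65
tool_pos: [538.8, -143.3, 116.6]
orientation: [-0.0, 0.933, -0.36, -0.0]
wrist_force: [0.2, -0.9, -7.8]
grip_width: 0.149
gripper_force: 50.0
time: 10.15
tool_pos: [574.0, -95.1, 116.6]
orientation: [0.0, 0.843, -0.538, -0.0]
wrist_force: [0.1, -0.1, -7.6]
grip_width: 0.15
gripper_force: 50.0
[-0.27  0.5   1.52  0.    1.12  2.44] [ 0.1826554   0.12785106 -0.0074503 ]
axis [-0.906 -0.423  0.   ]
0 [0. 0. 0.] [-0. -0.  0.]
10 [-0.0011  0.0025  0.0164] [-9.06 -4.23  0.  ]
16 [-0.0024  0.0052  0.0259] [-14.5   -6.76   0.  ]
19 [-0.0032  0.0068  0.0305] [-17.22  -8.03   0.  ]
22 [-0.0041  0.0087  0.0351] [-19.94  -9.3    0.  ]
25 [-0.0051  0.0109  0.0395] [-22.66 -10.57   0.  ]
28 [-0.0061  0.0132  0.0437] [-25.38 -11.83   0.  ]
31 [-0.0073  0.0157  0.0479] [-28.1 -13.1   0. ]
34 [-0.0086  0.0184  0.0519] [-30.81 -14.37   0.  ]
37 [-0.0099  0.0213  0.0557] [-33.53 -15.64   0.  ]
40 [-0.0114  0.0244  0.0594] [-36.25 -16.9    0.  ]
43 [-0.0129  0.0276  0.0628] [-38.97 -18.17   0.  ]
```

```bash
cat > feel.py <<'E'
from h import *
import sys
h=np.radians(115);ex=np.array([np.cos(h),np.sin(h),0]);ax=np.array([-ex[1],ex[0],0])
t=[];f=[]
for _ in range(int(sys.argv[1]) if len(sys.argv)>1 else 5):
    w=capture('wrist');s=sense();t.append(s['torque']@ax);f.append(s['wrist_force'][2])
A=quat(s['orientation']).as_matrix()
print('tau %.4f +- %.4f  Fz %.2f  tilt %.2f  tcp'%(np.mean(t),np.std(t)/len(t)**.5,np.mean(f),np.degrees(np.arccos(-A[2,2]))),s['tool_pos'].round(1),s['q'].round(2),'t %.2f'%s['time'])
save('wl.png',w)
E
python3 feel.py
python3 -m jog '[[-0.0002,0.0005,0.005,-2.7,-1.3,0,1],[-0.001,0.002,0.013,-7.2,-3.4,0,1],[-0.002,0.004,0.021,-11.8,-5.5,0,1],[-0.0028,0.0058,0.027,-15.4,-7.2,0,1],[-0.003,0.0063,0.029,-16.3,-7.6,0,1]]'
python3 feel.py 8
```

```text
tau -0.2469 +- 0.0277  Fz -7.43  tilt 0.02  tcp [573.6 -96.2 116.4] [-0.27  0.5   1.53 -0.    1.12  2.44] t 10.40
time: 10.9
tool_pos: [570.0, -88.7, 145.7]
orientation: [0.084, 0.833, -0.53, 0.132]
wrist_force: [-0.2, 0.9, -7.5]
grip_width: 0.153
gripper_force: 50.0
tau -0.9023 +- 0.0279  Fz -7.47  tilt 17.94  tcp [571.1 -90.4 145.1] [-0.08  0.41  1.66 -0.34  0.94  2.81] t 11.30
```

```bash
python3 - <<'E'
from h import *
ex=lambda d:np.array([np.cos(np.radians(d)),np.sin(np.radians(d)),0])
def pose(d,th):
  e=ex(d);ax=np.array([-e[1],e[0],0]);return R.from_rotvec(ax*np.radians(th)).apply(-95*e+[0,0,7.3])
for k in range(0,26,5): print(k,((pose(115+k,18)-pose(115,18))/1000).round(4))
s=sense();print('mouth',s['tool_pos']-pose(115,18))
e=ex(140);ax=np.array([-e[1],e[0],0]);print('from 18, heading 140')
for th in range(18,45): print(th,((pose(140,th)-pose(140,18))/1000).round(4),(ax*(th-18)).round(2))
w=cv2.imread('pics/wl.png');cv2.imwrite('pics/wlc.png',cv2.resize(w[60:260,240:400],(480,600),interpolation=2))
E
```

```text
0 [0. 0. 0.]
5 [0.0068 0.0035 0.    ]
10 [ 0.0133  0.0077 -0.    ]
15 [0.0194 0.0124 0.    ]
20 [0.0251 0.0175 0.    ]
25 [0.0303 0.0232 0.    ]
mouth [533.87108662 -10.51837269 108.79487224]
from 18, heading 140
18 [0. 0. 0.] [-0. -0.  0.]
19 [-0.0005  0.0004  0.0015] [-0.64 -0.77  0.  ]
20 [-0.001   0.0008  0.0031] [-1.29 -1.53  0.  ]
21 [-0.0015  0.0013  0.0046] [-1.93 -2.3   0.  ]
22 [-0.0021  0.0018  0.0061] [-2.57 -3.06  0.  ]
23 [-0.0027  0.0022  0.0075] [-3.21 -3.83  0.  ]
24 [-0.0033  0.0027  0.009 ] [-3.86 -4.6   0.  ]
25 [-0.0039  0.0033  0.0105] [-4.5  -5.36  0.  ]
26 [-0.0045  0.0038  0.0119] [-5.14 -6.13  0.  ]
27 [-0.0052  0.0043  0.0133] [-5.79 -6.89  0.  ]
28 [-0.0059  0.0049  0.0147] [-6.43 -7.66  0.  ]
29 [-0.0065  0.0055  0.0161] [-7.07 -8.43  0.  ]
30 [-0.0073  0.0061  0.0175] [-7.71 -9.19  0.  ]
31 [-0.008   0.0067  0.0189] [-8.36 -9.96  0.  ]
32 [-0.0087  0.0073  0.0202] [ -9.   -10.72   0.  ]
33 [-0.0095  0.008   0.0216] [ -9.64 -11.49   0.  ]
34 [-0.0103  0.0086  0.0229] [-10.28 -12.26   0.  ]
35 [-0.0111  0.0093  0.0242] [-10.93 -13.02   0.  ]
36 [-0.0119  0.01    0.0254] [-11.57 -13.79   0.  ]
37 [-0.0127  0.0107  0.0267] [-12.21 -14.55   0.  ]
38 [-0.0136  0.0114  0.0279] [-12.86 -15.32   0.  ]
39 [-0.0144  0.0121  0.0292] [-13.5  -16.09   0.  ]
40 [-0.0153  0.0129  0.0304] [-14.14 -16.85   0.  ]
41 [-0.0162  0.0136  0.0315] [-14.78 -17.62   0.  ]
42 [-0.0171  0.0144  0.0327] [-15.43 -18.39   0.  ]
43 [-0.0181  0.0152  0.0338] [-16.07 -19.15   0.  ]
44 [-0.019   0.016   0.0349] [-16.71 -19.92   0.  ]
```

View pics/wlc.png

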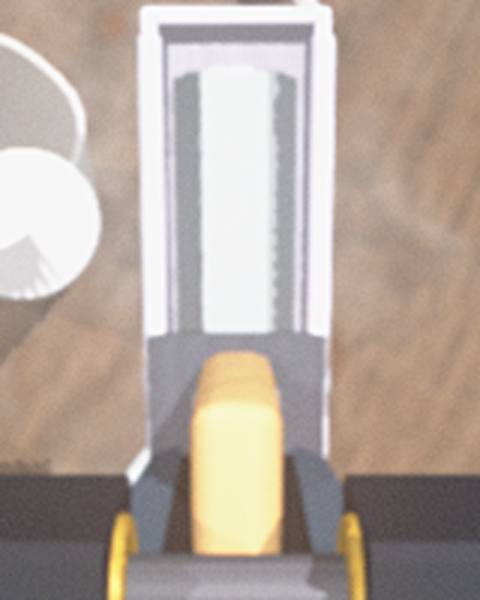

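The wrist view shows the rear nut plainly in the channel, with its rear edge at about crop row 70 and grey flanks at columns 185 and 285. I can track its slide in the picture. First I'll yaw back 25° about the mouth to gain joint-6 margin.

```bash
cat > feel.py <<'E'
from h import *
import sys
f=[];e=[]
for _ in range(int(sys.argv[1]) if len(sys.argv)>1 else 2):
    w=capture('wrist');s=sense();f.append(s['wrist_force'][2])
    g=w.mean(2)[:,list(range(300,306))+list(range(332,337))].mean(1); g=np.convolve(g,np.ones(3)/3,'same')
    b=[r for r in range(76,170) if g[r]<165]; e.append(b[0] if b else -1)
A=quat(s['orientation']).as_matrix()
print('edge row',e,g[66:100:2].round().astype(int),' Fz %.2f  tilt %.2f'%(np.mean(f),np.degrees(np.arccos(-A[2,2]))),s['tool_pos'].round(1),'q',s['q'].round(2),'t %.2f'%s['time'])
save('wl.png',w)
E
python3 feel.py 1
python3 -m jog '[[0.0068,0.0035,0,0,0,5,1],[0.0133,0.0077,0,0,0,10,1],[0.0194,0.0124,0,0,0,15,1],[0.0251,0.0175,0,0,0,20,1],[0.0303,0.0232,0,0,0,25,1]]'
python3 feel.py
```

```text
edge row [93] [242 183 149 152 194 235 236 236 232 202 169 168 168 165 164 164 165]  Fz -7.33  tilt 17.95 [571.  -90.3 145.1] q [-0.08  0.41  1.66 -0.34  0.94  2.81] t 11.35
time: 11.85
tool_pos: [601.4, -66.6, 145.2]
orientation: [0.053, 0.929, -0.336, 0.147]
wrist_force: [-1.0, 0.5, -6.9]
grip_width: 0.153
gripper_force: 50.0
edge row [169, 169] [245 191 156 159 205 239 238 238 238 223 183 169 169 169 169 168 168]  Fz -7.28  tilt 17.96 [601.3 -66.7 145.2] q [-0.1   0.39  1.69 -0.24  0.81  2.32] t 11.95
```

```bash
sed -i 's/<165/<203/; s/g\[66:100:2\]/g[76:100:3]/' feel.py; echo "sys.exit(1 if e[-1]>88 else 0)" >> feel.py
python3 -m jog '[[-0.0003,0.0002,0.0008,-0.32,-0.38,0,1],[-0.0005,0.0004,0.0015,-0.64,-0.77,0,1],[-0.0007,0.0006,0.0023,-0.96,-1.15,0,1],[-0.001,0.0008,0.0031,-1.29,-1.53,0,1],[-0.001,0.0008,0.0031,-1.29,-1.53,0,1]]' >/dev/null
python3 feel.py 1 && python3 -m jog '[[-0.0001,0.0001,0.0004,-0.16,-0.19,0,1],[-0.0003,0.0002,0.0008,-0.32,-0.38,0,1],[-0.0004,0.0004,0.0011,-0.48,-0.57,0,1],[-0.0006,0.0005,0.0015,-0.64,-0.77,0,1],[-0.0006,0.0005,0.0015,-0.64,-0.77,0,1]]' >/dev/null && python3 feel.py 1 && python3 -m jog '[[-0.0001,0.0001,0.0004,-0.16,-0.19,0,1],[-0.0003,0.0002,0.0008,-0.32,-0.38,0,1],[-0.0004,0.0004,0.0011,-0.48,-0.57,0,1],[-0.0006,0.0005,0.0015,-0.64,-0.77,0,1],[-0.0006,0.0005,0.0015,-0.64,-0.77,0,1]]' >/dev/null && python3 feel.py 1 && python3 -m jog '[[-0.0001,0.0001,0.0004,-0.16,-0.19,0,1],[-0.0003,0.0002,0.0008,-0.32,-0.38,0,1],[-0.0004,0.0004,0.0011,-0.48,-0.57,0,1],[-0.0006,0.0005,0.0015,-0.64,-0.77,0,1],[-0.0006,0.0005,0.0015,-0.64,-0.77,0,1]]' >/dev/null && python3 feel.py 1 && python3 -m jog '[[-0.0001,0.0001,0.0004,-0.16,-0.19,0,1],[-0.0003,0.0002,0.0008,-0.32,-0.38,0,1],[-0.0004,0.0004,0.0011,-0.48,-0.57,0,1],[-0.0006,0.0005,0.0015,-0.64,-0.77,0,1],[-0.0006,0.0005,0.0015,-0.64,-0.77,0,1]]' >/dev/null && python3 feel.py 1
```

```text
edge row [86] [239 238 238 204 168 168 168 167]  Fz -7.10  tilt 19.99 [600.1 -65.5 148.4] q [-0.08  0.38  1.72 -0.29  0.78  2.37] t 12.50
edge row [85] [238 238 238 202 166 167 167 167]  Fz -7.11  tilt 20.99 [599.6 -65.1 149.9] q [-0.07  0.37  1.73 -0.31  0.76  2.39] t 13.05
edge row [86] [237 238 237 204 167 168 166 166]  Fz -6.80  tilt 21.99 [599.  -64.6 151.4] q [-0.06  0.37  1.74 -0.33  0.74  2.42] t 13.60
edge row [85] [236 237 237 202 166 165 165 165]  Fz -6.44  tilt 22.99 [598.4 -64.1 152.9] q [-0.05  0.36  1.76 -0.36  0.73  2.45] t 14.15
edge row [85] [238 236 237 201 164 164 164 164]  Fz -7.50  tilt 23.99 [597.8 -63.6 154.4] q [-0.04  0.36  1.77 -0.39  0.71  2.48] t 14.70
```

```bash

python3 -m jog '[[-0.0001,0.0001,0.0004,-0.16,-0.19,0,1],[-0.0003,0.0002,0.0008,-0.32,-0.38,0,1],[-0.0004,0.0004,0.0011,-0.48,-0.57,0,1],[-0.0006,0.0005,0.0015,-0.64,-0.77,0,1],[-0.0006,0.0005,0.0015,-0.64,-0.77,0,1]]' >/dev/null && python3 feel.py 1 && python3 -m jog '[[-0.0001,0.0001,0.0004,-0.16,-0.19,0,1],[-0.0003,0.0002,0.0007,-0.32,-0.38,0,1],[-0.0004,0.0004,0.0011,-0.48,-0.57,0,1],[-0.0006,0.0005,0.0014,-0.64,-0.77,0,1],[-0.0006,0.0005,0.0014,-0.64,-0.77,0,1]]' >/dev/null && python3 feel.py 1 && python3 -m jog '[[-0.0001,0.0001,0.0004,-0.16,-0.19,0,1],[-0.0003,0.0002,0.0007,-0.32,-0.38,0,1],[-0.0005,0.0004,0.0011,-0.48,-0.57,0,1],[-0.0007,0.0005,0.0014,-0.64,-0.77,0,1],[-0.0007,0.0005,0.0014,-0.64,-0.77,0,1]]' >/dev/null && python3 feel.py 1 && python3 -m jog '[[-0.0001,0.0001,0.0004,-0.16,-0.19,0,1],[-0.0003,0.0002,0.0007,-0.32,-0.38,0,1],[-0.0005,0.0004,0.0011,-0.48,-0.57,0,1],[-0.0007,0.0006,0.0014,-0.64,-0.77,0,1],[-0.0007,0.0006,0.0014,-0.64,-0.77,0,1]]' >/dev/null && python3 feel.py 1 && python3 -m jog '[[-0.0001,0.0001,0.0004,-0.16,-0.19,0,1],[-0.0003,0.0002,0.0007,-0.32,-0.38,0,1],[-0.0005,0.0004,0.0011,-0.48,-0.57,0,1],[-0.0007,0.0006,0.0014,-0.64,-0.77,0,1],[-0.0007,0.0006,0.0014,-0.64,-0.77,0,1]]' >/dev/null && python3 feel.py 1
```

```text
edge row [85] [235 236 236 198 162 164 162 162]  Fz -7.93  tilt 24.99 [597.2 -63.1 155.9] q [-0.04  0.36  1.78 -0.42  0.7   2.51] t 15.25
edge row [85] [235 235 235 197 163 161 160 160]  Fz -7.32  tilt 25.99 [596.6 -62.6 157.3] q [-0.03  0.35  1.79 -0.45  0.68  2.55] t 15.80
edge row [85] [233 234 234 194 158 159 159 158]  Fz -6.34  tilt 26.99 [595.9 -62.1 158.7] q [-0.02  0.35  1.81 -0.48  0.67  2.58] t 16.35
edge row [85] [230 232 231 193 155 155 155 155]  Fz -7.42  tilt 28.00 [595.2 -61.5 160.1] q [-0.01  0.34  1.82 -0.51  0.65  2.62] t 16.90
edge row [85] [230 229 229 191 150 151 151 151]  Fz -7.29  tilt 29.00 [594.5 -60.9 161.5] q [ 0.    0.34  1.83 -0.55  0.64  2.66] t 17.45
```

```bash
sed -i 's/b=\[r for.*<203\]/th=(g[77]+g[150])\/2;b=[r for r in range(76,170) if g[r]<th]/' feel.py; python3 - <<'E'
from h import *
ex=lambda d:np.array([np.cos(np.radians(d)),np.sin(np.radians(d)),0])
def pose(d,th):
  e=ex(d);ax=np.array([-e[1],e[0],0]);return R.from_rotvec(ax*np.radians(th)).apply(-95*e+[0,0,7.3])
for k in range(0,19,3): print(k,((pose(140+k,29)-pose(140,29))/1000).round(4))
s=sense();print('mouth',s['tool_pos']-pose(140,29))
e=ex(155);ax=np.array([-e[1],e[0],0]);print(ax)
for th in (29,30,32,34,36,38,40,42): print(th,((pose(155,th)-pose(155,29))/1000).round(4),(ax*(th-29)).round(2))
E
```

```text
0 [0. 0. 0.]
3 [0.0026 0.0033 0.    ]
6 [0.005  0.0066 0.    ]
9 [0.0072 0.0102 0.    ]
12 [ 0.0093  0.0138 -0.    ]
15 [0.0112 0.0175 0.    ]
18 [0.0128 0.0213 0.    ]
mouth [533.58176949  -9.76387434 109.04411176]
[-0.42261826 -0.90630779  0.        ]
29 [0. 0. 0.] [-0. -0.  0.]
30 [-0.0008  0.0004  0.0014] [-0.42 -0.91  0.  ]
32 [-0.0026  0.0012  0.0041] [-1.27 -2.72  0.  ]
34 [-0.0044  0.0021  0.0067] [-2.11 -4.53  0.  ]
36 [-0.0063  0.003   0.0093] [-2.96 -6.34  0.  ]
38 [-0.0083  0.0039  0.0118] [-3.8  -8.16  0.  ]
40 [-0.0104  0.0048  0.0142] [-4.65 -9.97  0.  ]
42 [-0.0125  0.0058  0.0166] [ -5.49 -11.78   0.  ]
```

```bash
python3 -m jog '[[0.0026,0.0033,0,0,0,3,1],[0.005,0.0066,0,0,0,6,1],[0.0072,0.0102,0,0,0,9,1],[0.0093,0.0138,0,0,0,12,1],[0.0112,0.0175,0,0,0,15,1]]' >/dev/null; python3 feel.py 1 && python3 -m jog '[[-0.0002,0.0001,0.0004,-0.1,-0.23,0,1],[-0.0004,0.0002,0.0007,-0.21,-0.45,0,1],[-0.0006,0.0003,0.0011,-0.31,-0.68,0,1],[-0.0008,0.0004,0.0014,-0.42,-0.91,0,1],[-0.0008,0.0004,0.0014,-0.42,-0.91,0,1]]' >/dev/null && python3 feel.py 1 && python3 -m jog '[[-0.0002,0.0001,0.0004,-0.1,-0.23,0,1],[-0.0004,0.0002,0.0007,-0.21,-0.45,0,1],[-0.0006,0.0003,0.0011,-0.31,-0.68,0,1],[-0.0009,0.0004,0.0014,-0.42,-0.91,0,1],[-0.0009,0.0004,0.0014,-0.42,-0.91,0,1]]' >/dev/null && python3 feel.py 1 && python3 -m jog '[[-0.0002,0.0001,0.0004,-0.1,-0.23,0,1],[-0.0004,0.0002,0.0007,-0.21,-0.45,0,1],[-0.0006,0.0003,0.0010,-0.31,-0.68,0,1],[-0.0009,0.0004,0.0013,-0.42,-0.91,0,1],[-0.0009,0.0004,0.0013,-0.42,-0.91,0,1]]' >/dev/null && python3 feel.py 1 && python3 -m jog '[[-0.0002,0.0001,0.0004,-0.1,-0.23,0,1],[-0.0004,0.0002,0.0007,-0.21,-0.45,0,1],[-0.0006,0.0003,0.0010,-0.31,-0.68,0,1],[-0.0009,0.0004,0.0013,-0.42,-0.91,0,1],[-0.0009,0.0004,0.0013,-0.42,-0.91,0,1]]' >/dev/null && python3 feel.py 1 && python3 -m jog '[[-0.0002,0.0001,0.0004,-0.1,-0.23,0,1],[-0.0004,0.0002,0.0007,-0.21,-0.45,0,1],[-0.0006,0.0003,0.0010,-0.31,-0.68,0,1],[-0.0009,0.0004,0.0013,-0.42,-0.91,0,1],[-0.0009,0.0004,0.0013,-0.42,-0.91,0,1]]' >/dev/null && python3 feel.py 1
```

```text
edge row [88] [238 235 236 234 185 161 161 162]  Fz -7.92  tilt 29.00 [605.9 -43.2 161.5] q [-0.05  0.32  1.87 -0.38  0.5   2.24] t 18.00
edge row [91] [237 235 235 235 234 190 161 161]  Fz -7.16  tilt 29.99 [604.9 -43.  162.9] q [-0.05  0.31  1.89 -0.42  0.48  2.29] t 18.55
```

The nuts have just begun to slide, row 85 to 91 (about 3 mm) at 29–30°. I'll hold here and watch.

```bash
python3 feel.py 1; python3 -m jog '[[0,0,0,0,0,0,1],[0,0,0,0,0,0,1],[0,0,0,0,0,0,1],[0,0,0,0,0,0,1],[0,0,0,0,0,0,1]]' >/dev/null ; python3 feel.py 1
```

```text
edge row [92] [236 235 235 235 235 213 162 161]  Fz -7.30  tilt 30.00 [605.  -43.  162.9] q [-0.05  0.31  1.89 -0.42  0.48  2.29] t 18.60
edge row [108] [235 235 235 235 235 235 235 235]  Fz -7.54  tilt 30.00 [605.  -43.1 162.9] q [-0.05  0.31  1.89 -0.42  0.48  2.29] t 19.15
```

```bash
python3 -m jog '[[0,0,0,0,0,0,1],[0,0,0,0,0,0,1],[0,0,0,0,0,0,1],[0,0,0,0,0,0,1],[0,0,0,0,0,0,1]]' >/dev/null ; python3 feel.py 1;python3 feel.py 1
```

```text
edge row [134] [235 235 235 235 235 235 235 235]  Fz -8.05  tilt 30.00 [605.  -43.1 162.9] q [-0.05  0.31  1.89 -0.42  0.48  2.29] t 19.70
edge row [136] [235 235 235 235 235 235 235 235]  Fz -5.89  tilt 30.00 [605.  -43.1 162.9] q [-0.05  0.31  1.89 -0.42  0.48  2.29] t 19.75
```

```bash
python3 -m jog '[[0,0,0,0,0,0,1],[0,0,0,0,0,0,1],[0,0,0,0,0,0,1],[0,0,0,0,0,0,1],[0,0,0,0,0,0,1]]' |grep force; python3 feel.py 3
```

```text
wrist_force: [-0.6, 0.5, -5.2]
gripper_force: 50.0
edge row [76, 76, 76] [234 235 235 235 235 235 235 235]  Fz -5.31  tilt 30.01 [605.1 -43.1 163. ] q [-0.05  0.31  1.89 -0.42  0.48  2.29] t 20.40
```

The wrist load has dropped by about 2 N, so the front nut is out. I'm easing back at once.

```bash
python3 -m jog '[[0.0055,-0.0026,-0.010,2.96,6.34,0,1],[0.0087,-0.004,-0.0175,5.07,10.88,0,1],[0.0087,-0.004,-0.0175,5.07,10.88,0,1],[0.0087,-0.004,-0.0175,5.07,10.88,0,1],[0.0087,-0.004,-0.0175,5.07,10.88,0,1]]'; python3 feel.py 4
python3 - <<'E'
from h import *
t=capture('scene');save('sc5.png',t);w=cv2.imread('pics/wl.png')
for r in cut_out('scene','nut_front'): print(r['conf'],r['box'])
cv2.imwrite('pics/v5.png',np.hstack([cv2.resize(w[60:260,240:400],(400,500)),cv2.resize(t[100:260,230:358,::-1],(400,500))]))
E
```

```text
time: 20.9
tool_pos: [612.8, -47.0, 145.1]
orientation: [0.034, 0.964, -0.214, 0.153]
wrist_force: [-0.1, 0.1, -5.8]
grip_width: 0.151
gripper_force: 50.0
edge row [76, 76, 76, 76] [235 235 235 235 235 238 241 241]  Fz -5.15  tilt 18.01 [613.2 -46.8 145.4] q [-0.11  0.38  1.7  -0.14  0.76  1.99] t 21.10
0.52 [274.5, 213.1, 297.7, 226.3]
```

View pics/v5.png

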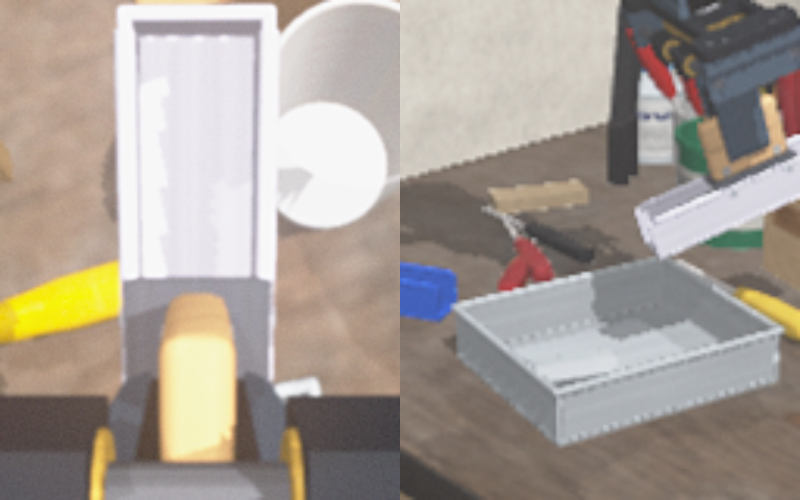

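The wrist view shows the rear channel empty: the rear nut has slid under the bridge. The scene view has the caddy clear of the pan, and the network puts a nut in the pan at scene (286,220). I'll level the caddy while staying high, carry it back to its free spot, and check the nut's pixel.

```bash
python3 -m jog '[[0.001,-0.001,0.001,1.5,3.3,0,1],[0.003,-0.0015,0.001,3.0,6.5,0,1],[0.004,-0.002,0.001,4.6,9.8,0,1],[0.005,-0.0025,0.001,6.1,13,0,1],[0.0063,-0.003,0.001,7.6,16.3,0,1]]' >/dev/null
python3 feel.py 5
python3 - <<'E'
from h import *
p=ray('scene',(286,220),16);a=np.radians(-12);d=p[:2]-[524,12];print('nut?',p.round(),'pan frame',(R.from_euler('z',12,degrees=True).as_matrix()[:2,:2]@d).round())
E
```

```text
edge row [76, 76, 76, 76, 76] [237 241 241 241 241 242 242 241]  Fz -5.81  tilt 0.07 [619.6 -50.  146.2] q [-0.18  0.52  1.39 -0.    1.23  1.83] t 21.95
nut? [470.   4.  16.] pan frame [-51. -19.]
```

Fz of -5.8 N matches one nut left in the caddy, and the dropped nut is well inside the pan. Carrying back now.

```bash
python3 -m jog '[[-0.004,-0.005,0,0,0,1,1],[-0.012,-0.015,0,0,0,3,1],[-0.023,-0.030,0,0,0,5,1],[-0.036,-0.047,0,0,0,8,1],[-0.05,-0.065,0,0,0,10,1]]' >/dev/null
python3 -m jog '[[-0.014,-0.018,0,0,0,2,1],[-0.026,-0.034,0,0,0,5,1],[-0.036,-0.046,0,0,0,7,1],[-0.044,-0.057,0,0,0,9,1],[-0.05,-0.065,0,0,0,11,1]]' >/dev/null
python3 -m jog '[[-0.012,-0.016,0,0,0,2,1],[-0.024,-0.032,0,0,0,5,1],[-0.036,-0.046,0,0,0,7,1],[-0.044,-0.057,0,0,0,9,1],[-0.048,-0.062,0,0,0,10,1]]' >/dev/null
python3 -m jog '[[0,0,-0.01,0,0,0,1],[0,0,-0.03,0,0,0,1],[0,0,-0.055,0,0,0,1],[0,0,-0.08,0,0,0,1],[0,0,-0.095,0,0,0,1]]'
python3 -m jog '[[0,0,-0.01,0,0,0,1],[0,0,-0.018,0,0,0,1],[0,0,-0.024,0,0,0,1],[0,0,-0.029,0,0,0,1],[0,0,-0.033,0,0,0,1]]'
python3 feel.py 3
```

```text
time: 23.95
tool_pos: [471.4, -240.8, 49.2]
orientation: [-0.001, 0.999, 0.052, -0.001]
wrist_force: [0.1, -0.2, -5.2]
grip_width: 0.155
gripper_force: 50.0
time: 24.45
tool_pos: [472.3, -242.2, 18.4]
orientation: [-0.0, 0.999, 0.052, 0.0]
wrist_force: [0.7, -0.6, -5.5]
grip_width: 0.151
gripper_force: 50.0
edge row [76, 76, 76] [246 246 246 246 246 246 245 245]  Fz -5.97  tilt 0.04 [ 472.1 -242.1   18.5] q [-0.59  0.58  1.74  0.    0.82  0.88] t 24.60
```

```bash
python3 -m jog '[[0,0,-0.002,0,0,0,1],[0,0,-0.004,0,0,0,1],[0,0,-0.005,0,0,0,1],[0,0,-0.006,0,0,0,1],[0,0,-0.007,0,0,0,1]]'
python3 -m jog '[[0,0,0,0,0,0,1],[0,0,-0.0004,0,0,0,1],[0,0,-0.0004,0,0,0,1],[0,0,-0.0004,0,0,0,1],[0,0,-0.0004,0,0,0,1]]'; python3 feel.py 2
```

```text
time: 25.1
tool_pos: [472.0, -242.1, 11.3]
orientation: [-0.0, 0.999, 0.052, 0.0]
wrist_force: [0.1, -0.5, -4.6]
grip_width: 0.153
gripper_force: 50.0
time: 25.6
tool_pos: [472.0, -242.1, 11.3]
orientation: [-0.0, 0.999, 0.052, 0.0]
wrist_force: [-2.2, 1.6, 6.2]
grip_width: 0.149
gripper_force: 50.0
edge row [76, 76] [247 246 246 246 246 246 246 246]  Fz 5.70  tilt 0.03 [ 472.1 -242.1   11.3] q [-0.59  0.59  1.75  0.    0.81  0.88] t 25.70
```

On the bench, with the force now pushing up. Releasing and rising.

```bash
python3 -m jog '[[0,0,0.0004,0,0,0,0],[0,0,0.0004,0,0,0,-1],[0,0,0.0004,0,0,0,-1],[0,0,0.0004,0,0,0,-1],[0,0,0.0004,0,0,0,-1]]' >/dev/null
python3 -m jog '[[0,0,0,0,0,0,-1],[0,0,0,0,0,0,-1],[0,0,0,0,0,0,-1],[0,0,0,0,0,0,-1],[0,0,0,0,0,0,-1]]' 
python3 -m jog '[[0,0,0.01,0,0,0,-1],[0,0,0.04,0,0,0,-1],[0,0,0.07,0,0,0,-1],[0,0,0.1,0,0,0,-1],[0,0,0.13,0,0,0,-1]]'
python3 -m jog '[[0,0,0.03,0,0,0,-1],[0,0,0.06,0,0,0,-1],[0,0,0.09,0,0,0,-1],[0,0,0.12,0,0,0,-1],[0,0,0.12,0,0,0,-1]]'
python3 - <<'E'
from h import *
w=capture('wrist')
for n in('nut_front','caddy','pan'):
  for r in cut_out('wrist',n): print('wrist',n,round(r['conf'],2),np.round(r['box']))
s=capture('scene')
for n in('nut_front','caddy','pan'):
  for r in cut_out('scene',n): print('scene',n,round(r['conf'],2),np.round(r['box']))
E
```

```text
time: 26.7
tool_pos: [472.0, -242.1, 11.4]
orientation: [-0.0, 0.999, 0.052, 0.0]
wrist_force: [-0.1, -0.7, -0.1]
grip_width: 0.984
gripper_force: 0.0
time: 27.2
tool_pos: [471.8, -242.0, 143.4]
orientation: [-0.0, 0.999, 0.052, 0.0]
wrist_force: [-0.1, -0.4, -1.4]
grip_width: 1.001
gripper_force: 0.0
time: 27.7
tool_pos: [473.4, -243.0, 266.0]
orientation: [0.002, 0.999, 0.052, 0.003]
wrist_force: [1.3, 0.1, -0.2]
grip_width: 0.997
gripper_force: 0.0
wrist nut_front 0.61 [121. 122. 156. 172.]
wrist caddy 0.93 [  1. 112.  27. 144.]
wrist caddy 0.66 [303. 101. 336. 235.]
wrist pan 0.69 [ 45.   8. 221. 211.]
scene nut_front 0.54 [273. 212. 299. 224.]
scene caddy 0.86 [334. 225. 397. 288.]
scene caddy 0.63 [180. 165. 249. 202.]
scene pan 0.65 [249. 178. 349. 243.]
scene pan 0.58 [344. 258. 361. 270.]
```

```bash
python3 -c "
from plant import finish_job;print(finish_job())"
```

```text
the job is handed in; nothing more can be done
None
```

The job is handed in, but no verdict came back: the front nut shows in the pan in two camera views, and the caddy stands upright and released at its starting spot. I judged that the rear nut is still inside by the weight on the wrist, since it had slid out of sight under the bridge plate.

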